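Stroke the strip reader's touch bar from green to red and hold

TASK

Wake the white strip reader: with closed fingertips press lightly on the green dot of its curved black touch bar, run them along the bar so that they touch each white dot in turn, and stop on the red dot. The program finishes while still holding the red dot lightly pressed down. Only touch the bar, gently: do not lift, tip or shove the reader, and leave the things on it and around it alone.

Things in the scene. Friction and masses are not known exactly. Their poses are not given: they have to be found in the camera images.
- reader: loose white strip reader, blue top, 200 (x) x 260 (y) x 50 mm high, 0.8 to 1.3 kg, on rubber feet. Origin: centre of its underside; -x its front, +y its left, z up. The black curved touch bar lies on the front half of its top; behind it (+x) a screen block 12 mm high, a cartridge tray and a tube socket 28 mm high
- touchbar (a joint): how far the black touch bar is pressed straight down, m: 0 free, 0.008 on its stop; about 1 N starts it, 5 N bottoms it, a spring brings it back. Bar: 38 mm wide, flat top 60 mm above the table when free, six dots 40 mm apart on an arc of radius 120 mm centred at reader x = -130 mm, y = 0: green at the left (+y) end, four white, red at the right end
- dot1: dot 1 of 6, green: dome 20 mm across, 2 mm high, fixed on the black touch bar. Origin: centre of the dome, level with the bar's flat top, 2 mm below the dome's top; z up. It sinks with the bar. Start of the stroke
- dot2: dot 2 of 6, first white: dome 20 mm across, 2 mm high, fixed on the black touch bar. Origin: centre of the dome, level with the bar's flat top, 2 mm below the dome's top; z up. It sinks with the bar. Next dots 40 mm away along the bar on either side
- dot3: dot 3 of 6, second white: dome 20 mm across, 2 mm high, fixed on the black touch bar. Origin: centre of the dome, level with the bar's flat top, 2 mm below the dome's top; z up. It sinks with the bar. Next dots 40 mm away along the bar on either side
- dot4: dot 4 of 6, third white: dome 20 mm across, 2 mm high, fixed on the black touch bar. Origin: centre of the dome, level with the bar's flat top, 2 mm below the dome's top; z up. It sinks with the bar. Next dots 40 mm away along the bar on either side
- dot5: dot 5 of 6, fourth white: dome 20 mm across, 2 mm high, fixed on the black touch bar. Origin: centre of the dome, level with the bar's flat top, 2 mm below the dome's top; z up. It sinks with the bar. Next dots 40 mm away along the bar on either side
- dot6: dot 6 of 6, red: dome 20 mm across, 2 mm high, fixed on the black touch bar. Origin: centre of the dome, level with the bar's flat top, 2 mm below the dome's top; z up. It sinks with the bar. End of the stroke
- cartridge: loose white test cartridge 24 x 58 x 8 mm lying in the low tray at the reader's rear left; origin at the centre of its underside
- tube: loose green-capped sample tube, 17 mm across, 76 mm long, standing in the socket at the reader's rear right (its cap ends 129 mm above the table); origin at the centre of its bottom end
- cup1: loose specimen cup, red lid, yellow label, 66 mm across, 68 mm high; origin at the centre of its underside
- cup2: a second specimen cup, the same
- bottle: loose white bottle, yellow label, black cap, 60 mm across, 150 mm high; origin at the centre of its underside
- tipbox: loose blue pipette-tip box with clear lid, 85 x 118 x 76 mm high; origin at the centre of its underside
- timer: loose white lab timer, 55 x 65 x 16 mm, lying behind the reader, beside the rack; origin at the centre of its underside

How it is judged:
By the outcome, as a careful person would: the job done as asked, in the order asked, and still so for the second after the job is handed in, while the arm keeps its last pose, push and grip.
It also fails if it takes over 40 s, if anything falls off the work surface, if the arm or the gripper's body presses on something with over 40 N, if the wrist force passes 120 N, or if a joint passes its speed limit or range.

ROBOT

A 7-joint arm with a two-finger parallel gripper is mounted at the origin on the work surface. World frame = base frame: x ahead of the robot, y to its left, z up, the work surface at z = 0. Lengths are in m, angles in rad, forces in N, time in s.
With the tool pointing down it reaches from about 0.4 to 0.925 m from the base axis. Payload 4.1 kg.
Tool frame: the origin (TCP) lies between the finger pads; the fingertips stand bot.nose_length ahead of it and the grasp point (between the pads) lies 5 mm behind it (bot.nose_length is the distance from the TCP to the fingertips, in m); z points along the fingers, y is the line along which they close (so a half turn about z gives the same grasp; the last joint's range is limited). The gripper opens to 85 mm and grips with 20 to 120 N. Pads are 22 mm wide; open, the fingers measure 114 mm over their backs; the gripper's body (76 mm by 85 mm) begins 54 mm behind the grasp point. The pads swing forward as they close: fully open they stand 13 mm farther back than shut.
Start: joints at [-1.325, 0.398, 0.045, 1.537, -0.019, 1.207, -0.051], TCP at [0.22, 0.612, 0.245] pointing down, gripper open.
Joint ranges: [-2.82, 2.82], [-0.49, 2.23], [-1.37, 1.46], [0, 2.46], [-1.36, 4.5], [0.23, 2], [-2.94, 2.94]. Speed limits (rad/s): [2.57, 2.57, 3.14, 3.14, 3.14, 3.14, 3.14].

INTERFACE

Orientations are given as a rotation vector (axis times angle).
In Python, from rig import bot gives the robot as it stands. The module is installed in compiled form; this text tells all that it offers.
- The arm moves only by the tool send_rows, never from a script. Its argument "moves" is text: rows parted by semicolons, each of 7 numbers parted by spaces: the turn, a rotation vector about the tool's x, y, z in units of 180 degrees (1.0 is 180 degrees), then the shift along the tool's x, y, z in units of 0.25 m (1.0 is 0.25 m), then the opening, from 0 (shut) to 1 (fully open). A call has 1 to 12 rows; each row is the pose to reach, as a shift and turn from the pose commanded when the call began, along the tool's axes at that moment, turning the shorter way round; what a row does not reach only later rows make up. A row lasts 1/10 s, in which the tool goes at most 50 mm and 8.59 degrees, less where a joint would pass 70% of its speed; a pose out of reach is approached as far as the arm can. A call with a number of a shift or a turn outside -1 to 1 is refused whole. A call with a gripper value outside its range is refused whole. The fingers move at their own pace and stop on an object; the grip force is fixed at half the most. Time passes only in rows, so rows that repeat a pose let the fingers close. It gives the time, the measured TCP pose, the force, the opening and the grip force at its end, in the units of the state.
- bot.sense(): the state, without advancing time (a new reading comes with each control period).
- bot.snapshot(name): name is "scene" or "top" or "wrist"; returns a dict with "color" (480x640x3 uint8, blue, green, red), "z_map" (480x640 float32, m along the optical axis (not along the pixel's ray), 0 where there is no reading), "K" (3x3 intrinsics, pixels), "R" (3x3) and "t" (3): a world point X has camera coordinates R X + t. Camera axes: x right, y down, z forward; pixel columns grow to the right and rows downward; lengths in m; the calibration is good to about 2 mm. A picture is of the moment at which its call begins.
- bot.hand_in(): hands the job in; it is judged then, once.
The state is a dict: "clock": time; "q": joint angles; "joint_vel": joint speeds; "effort": joint torques, N m; "position": TCP position; "eef_rot": TCP orientation; "ft_force": force on the tool from outside, world axes, zero at the start; "ft_torque": the same for the moment, N m; "grip_width": finger opening in m; "grasp_force": force on a finger pad.
Only numpy, scipy, OpenCV 4.12 (cv2) and the standard library are available. Lean on these libraries where they do the work, as an engineer would, in place of code of your own. Each camera call takes 0.05 s, during which the arm holds its last target. There are 200 camera calls.

## Working session

There is one attempt and no reset: what is moved stays moved. The work goes in short steps, Python scripts to look and compute and a tool call to move; the robot and the scene stay as the last step left them, time stands still between calls to the robot, and variables do not carry over. Pictures are saved under pics/ and viewed, at most 10 in all, crops included, and the job is handed in when it is done.

Besides the shell and the picture viewer there is one more tool, called after ">>>" by a JSON object that holds its "api" and its "payload". send_rows: Moves the arm, as the interface text tells. Shifts and turns lie within -1 to 1; 1 stands for 0.25 m of shift or 180 degrees of turn. Its arguments: {"type":"object","properties":{"moves":{"type":"string"}},"required":["moves"]}

```bash
mkdir -p pics; python3 - <<'E'
from rig import bot
import cv2,numpy as np
s=bot.sense(); print(s, bot.nose_length)
for n in ["scene","top"]:
    d=bot.snapshot(n); cv2.imwrite(f"pics/{n}1.png",d["color"]); np.savez(f"{n}1.npz",**d)
E
```

```text
{'clock': 0.0, 'q': array([-1.32501811,  0.39922104,  0.0450498 ,  1.53784758, -0.01871413,
        1.20689651, -0.05069487]), 'joint_vel': array([ 0.00047873,  0.00119776,  0.00098096,  0.00048441, -0.00105548,
       -0.00044146, -0.00063422]), 'effort': array([-1.18718267e-04, -4.75099754e+01,  1.36468381e+00, -2.54224044e+01,
        1.15509034e-02,  9.09638708e-03, -3.16796552e-06]), 'position': array([0.21947428, 0.611198  , 0.24425941]), 'eef_rot': array([-5.38710503e-01, -3.09484870e+00,  3.04656485e-03]), 'ft_force': array([ 0.2865382 ,  1.01114142, -0.09407758]), 'ft_torque': array([ 0.00312616, -0.02783009,  0.02097873]), 'grasp_force': 0.0, 'grip_width': 0.08489902793994998} 0.014
```

View pics/top1.png

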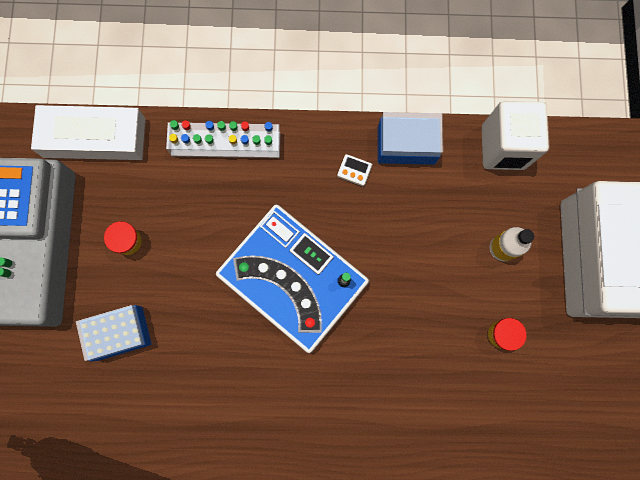

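View pics/scene1.png

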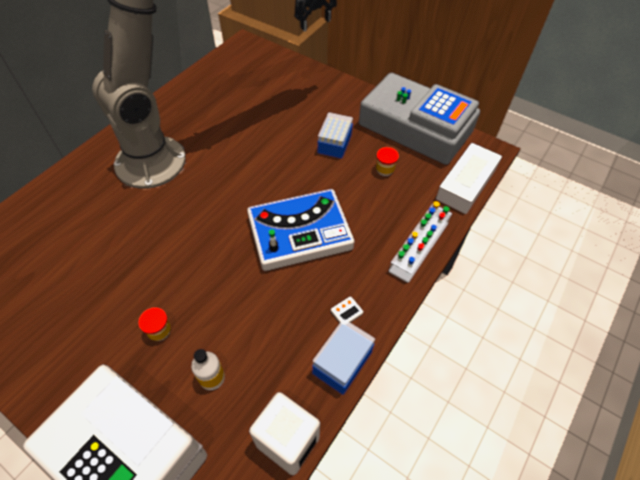

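The top view shows the reader turned in the middle. Green is at (243,267), the whites at (263,268), (281,275), (296,287) and (306,303), and red at (310,323). The tube is at (346,280).

```bash
cat > h.py <<'E'
import numpy as np,cv2
from scipy.spatial.transform import Rotation as Ro
def ray(d,px,z):
    v=np.linalg.inv(d["K"])@np.array([px[0],px[1],1.]); R=d["R"]; c=-R.T@d["t"]; w=R.T@v
    return c+w*(z-c[2])/w[2]
a=(np.arange(6)-2.5)*(2*np.arcsin(20/120))
model=np.c_[-130+120*np.cos(a),-120*np.sin(a)]/1000   # dot1 at +y
def blobs(d,guess,r,z):
    hsv=cv2.cvtColor(d["color"],cv2.COLOR_BGR2HSV); H,S,V=cv2.split(hsv); out=[]
    for i,g in enumerate(guess):
        m=((S>120)&(V>70)&((H>45)&(H<80) if i==0 else (H<10)|(H>170))) if i in(0,5) else ((V>170)&(S<60))
        k=np.zeros(m.shape,np.uint8); cv2.circle(k,tuple(map(int,g)),r,1,-1)
        y,x=np.nonzero(m&(k>0)); out.append((x.mean(),y.mean()) if len(x)>4 else (np.nan,np.nan))
    return np.array(out),np.array([ray(d,p,z) for p in out])
def fit(P):
    ok=~np.isnan(P[:,0]); A=model[ok];B=P[ok,:2]; Rm,_=Ro.align_vectors(np.c_[B-B.mean(0),0*B[:,0]],np.c_[A-A.mean(0),0*A[:,0]])
    th=Rm.as_rotvec()[2]; c,s=np.cos(th),np.sin(th); R=np.array([[c,-s],[s,c]]); t=B.mean(0)-R@A.mean(0)
    return th,t,model@R.T+t
E
python3 - <<'E'
from h import *
np.set_printoptions(precision=4,suppress=True)
d=dict(np.load("top1.npz"))
px,P=blobs(d,[(243,267),(263,268),(281,275),(296,287),(306,303),(310,323)],8,.061)
print(px);th,t,F=fit(P);print(P[:,:2],np.degrees(th),t);print(F);print((F-P[:,:2])*1000)
print("cam",-d["R"].T@d["t"])
from rig import bot
s=bot.sense();R=Ro.from_rotvec(s["eef_rot"]).as_matrix();print(R)
E
```

```text
[[243.4675 266.6364]
 [262.8235 267.1471]
 [280.8    273.9571]
 [295.5493 286.1549]
 [305.5342 303.0137]
 [309.6463 322.1585]]
[[0.5756 0.147 ]
 [0.5753 0.1071]
 [0.5619 0.0697]
 [0.5373 0.0388]
 [0.5031 0.0175]
 [0.4645 0.0084]] -38.74017843407767 [0.5587 0.0468]
[[0.5757 0.1474]
 [0.5755 0.1074]
 [0.5621 0.0697]
 [0.5371 0.0385]
 [0.5032 0.0172]
 [0.4642 0.0083]]
[[ 0.1307  0.4044]
 [ 0.1695  0.2578]
 [ 0.199  -0.0169]
 [-0.2251 -0.2696]
 [ 0.0292 -0.3042]
 [-0.3033 -0.0715]]
cam [0.4198 0.015  1.271 ]
[[-0.9412  0.3379 -0.0005]
 [ 0.3379  0.9412 -0.0017]
 [-0.0001 -0.0018 -1.    ]]
```

```bash
cat >> h.py <<'E'
def shift(pos,rot,target):
    return Ro.from_rotvec(rot).as_matrix().T@(np.array(target)-pos)/.25
E
python3 - <<'E'
from h import *
from rig import bot
s=bot.sense();print(shift(s["position"],s["eef_rot"],[.5757,.1474,.13]))
E
```

```text
[-1.96801081 -1.26390683  0.45992523]
```

>>> {"api": "send_rows", "payload": {"moves": "0 0 0 -0.05 -0.03 0 0;0 0 0 -0.15 -0.1 0 0;0 0 0 -0.28 -0.18 0 0;0 0 0 -0.42 -0.27 0 0;0 0 0 -0.56 -0.36 0 0;0 0 0 -0.7 -0.45 0 0;0 0 0 -0.82 -0.53 0 0;0 0 0 -0.92 -0.59 0 0;0 0 0 -0.98 -0.63 0 0;0 0 0 -0.98 -0.63 0 0"}}

```text
clock: 1.1
position: [0.3997, 0.3764, 0.2453]
eef_rot: [0.55, 3.092, -0.002]
ft_force: [0.4, -0.2, -0.6]
grip_width: -0.0002
grasp_force: 0.0
```

>>> {"api": "send_rows", "payload": {"moves": "0 0 0 -0.05 -0.03 0 0;0 0 0 -0.15 -0.1 0.05 0;0 0 0 -0.28 -0.18 0.1 0;0 0 0 -0.42 -0.27 0.15 0;0 0 0 -0.56 -0.36 0.2 0;0 0 0 -0.7 -0.45 0.25 0;0 0 0 -0.82 -0.53 0.3 0;0 0 0 -0.92 -0.59 0.36 0;0 0 0 -0.98 -0.63 0.4 0;0 0 0 -0.98 -0.63 0.4 0;0 0 0 -0.98 -0.63 0.4 0"}}

```text
clock: 2.2
position: [0.5739, 0.1507, 0.1451]
eef_rot: [-0.537, -3.094, -0.001]
ft_force: [0.0, -0.4, -0.0]
grip_width: 0.0001
grasp_force: 0.0
```

```bash
python3 - <<'E'
from h import *
from rig import bot
s=bot.sense();print(s["clock"],s["position"],s["q"],s["ft_force"],s["grip_width"]);print(shift(s["position"],s["eef_rot"],[.5757,.1474,.0]))
R=Ro.from_rotvec(s["eef_rot"]).as_matrix();print(R)
d=bot.snapshot("wrist");cv2.imwrite("pics/w1.png",d["color"]);np.savez("w1.npz",**d)
F=[[0.5757,0.1474],[0.5755,0.1074],[0.5621,0.0697],[0.5371,0.0385],[0.5032,0.0172],[0.4642,0.0083]]
for f in F:
    c=d["K"]@(d["R"]@np.array([*f,.061])+d["t"]);print(c[:2]/c[2],c[2])
E
```

```text
2.2 [0.57394449 0.15072196 0.1451117 ] [-0.56113445  0.40677015  0.29817237  1.78976159 -0.14281517  0.96675198
  1.02254076] [ 0.03340505 -0.4222832  -0.01825971] 0.00011251946701277178
[-0.01175658 -0.01031858  0.58043058]
[[-9.41479797e-01  3.37067995e-01 -9.79400972e-04]
 [ 3.37067462e-01  9.41480258e-01  6.71313047e-04]
 [ 1.14836482e-03  3.01903471e-04 -9.99999295e-01]]
[317.52704151 257.96569178] 0.22485596396057045
[251.40898191 280.07493654] 0.22852562075291905
[181.23401714 280.22818328] 0.22855618219058688
[111.62958602 258.59449205] 0.22497204965312584
[ 47.21100609 215.53112936] 0.21815748107480387
[ -6.32232247 152.3034212 ] 0.2088658948254532
```

View pics/w1.png

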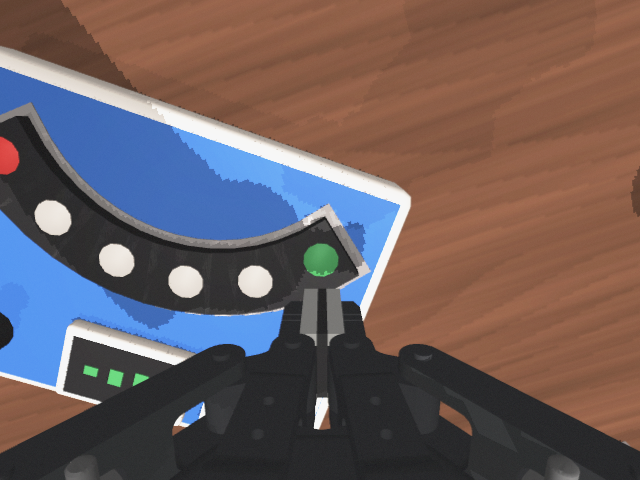

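The wrist view shows the shut fingertips just short of the green dot (321,259). The whites are at (255,281), (185,281), (116,260) and (52,218), about 4 px right of where the top view predicts. I'll compare this with the projected fingertip seam and correct.

```bash
python3 - <<'E'
from h import *
np.set_printoptions(precision=4,suppress=True)
d=dict(np.load("w1.npz"))
px,P=blobs(d,[(321,259),(255,281),(185,281),(116,260),(52,218),(-99,-99)],22,.061)
print(px);th,t,F=fit(P);print(np.degrees(th),t);print(F);print((F-P[:,:2])*1000)
p=np.array([.57394,.15072,.1451]); R=Ro.from_rotvec([-0.537,-3.094,-0.001]).as_matrix()
for l in(0,.014):
    c=d["K"]@(d["R"]@(p+R@[0,0,l])+d["t"]);print("tip",c[:2]/c[2],c[2])
g=d["color"][292:300,280:365].mean((0,2));print(g.astype(int))
for q,(x,y) in zip(range(5),px):
    x,y=int(x),int(y);z=np.median(d["z_map"][y-4:y+5,x-4:x+5]);print((d["R"].T@(np.linalg.inv(d["K"])@[x*z,y*z,z]-d["t"])))
tp=dict(np.load("top1.npz"))
for (x,y) in [(243,267),(263,267),(281,274),(295,286),(305,303),(309,322)]:
    z=np.median(tp["z_map"][y-1:y+2,x-1:x+2]);print((tp["R"].T@(np.linalg.inv(tp["K"])@[x*z,y*z,z]-tp["t"])))
E
```

```text
[[320.4955 262.1833]
 [254.6843 281.1519]
 [185.2172 281.3081]
 [116.1544 259.8423]
 [ 52.4882 217.2997]
 [     nan      nan]]
-39.21156546899357 [0.5602 0.0484]
[[0.5781 0.1488]
 [0.5775 0.1088]
 [0.5638 0.0713]
 [0.5385 0.0403]
 [0.5045 0.0193]
 [0.4654 0.0107]]
[[-0.5093  0.7189]
 [ 0.7856 -0.0625]
 [ 0.3621 -0.2943]
 [-0.0758 -0.273 ]
 [-0.5627 -0.0891]
 [    nan     nan]]
tip [322.2237 326.5445] 0.14324867774390485
tip [322.195  309.0521] 0.15670075684141663
[ 49  48  50  55  56  55  58  58  57  59  60  66  66  67  66  67  66  67
  66  66  67  67  66  89 115 119 119 118 119 119 119 119 119 119 119 119
 119  88  49  37  37  37  36  36  37  37  73 114 119 119 119 119 118 119
 119 119 120 119 119 119 145 164 166 165 166 166 166 166 165 166 166 166
 165 166 166 165 166 166 166 166 166 165 171 198 221]
[0.578  0.1481 0.0624]
[0.5761 0.109  0.0623]
[0.5629 0.0722 0.0625]
[0.538  0.0414 0.0622]
[0.5048 0.0202 0.0624]
[0.5749 0.148  0.0602]
[0.5756 0.1067 0.0613]
[0.5617 0.0692 0.0621]
[0.5377 0.0399 0.0601]
[0.503  0.0186 0.0626]
[0.4648 0.0097 0.0598]
```

>>> {"api": "send_rows", "payload": {"moves": "0 0 0 -0.017 -0.004 0.05 0;0 0 0 -0.017 -0.004 0.12 0;0 0 0 -0.017 -0.004 0.18 0;0 0 0 -0.017 -0.004 0.22 0;0 0 0 -0.017 -0.004 0.24 0;0 0 0 -0.017 -0.004 0.25 0;0 0 0 -0.017 -0.004 0.25 0;0 0 0 -0.017 -0.004 0.25 0"}}

```text
clock: 3.05
position: [0.5786, 0.1475, 0.0834]
eef_rot: [0.539, 3.094, 0.001]
ft_force: [0.2, -0.2, 0.5]
grip_width: 0.0
grasp_force: 0.0
```

```bash
python3 - <<'E'
from h import *
from rig import bot
s=bot.sense();print(s["clock"],s["position"],s["ft_force"]);print(shift(s["position"],s["eef_rot"],[.5775,.1484,.0715]))
E
```

```text
3.05 [0.57857486 0.14745451 0.08336906] [ 0.15699349 -0.19370642  0.51875033]
[0.00536809 0.0020665  0.04747308]
```

>>> {"api": "send_rows", "payload": {"moves": "0 0 0 0.005 0.002 0.015 0;0 0 0 0.005 0.002 0.025 0;0 0 0 0.005 0.002 0.032 0;0 0 0 0.005 0.002 0.038 0;0 0 0 0.005 0.002 0.042 0;0 0 0 0.005 0.002 0.045 0;0 0 0 0.005 0.002 0.045 0;0 0 0 0.005 0.002 0.045 0"}}

```text
clock: 3.85
position: [0.5771, 0.1485, 0.0717]
eef_rot: [0.539, 3.095, 0.001]
ft_force: [-0.1, 0.1, 2.4]
grip_width: 0.0001
grasp_force: 1.4
```

```bash
python3 - <<'E'
from h import *
from rig import bot
s=bot.sense();print(s["clock"],s["position"],s["ft_force"])
d=bot.snapshot("wrist");print(bot.sense()["ft_force"],bot.sense()["position"]);cv2.imwrite("pics/w2.png",d["color"]);np.savez("w2.npz",**d)
E
```

```text
3.85 [0.5770938  0.14847096 0.0717281 ] [-0.05015607  0.14728715  2.43750771]
[-1.67990113 -0.34671391  3.8554249 ] [0.57710066 0.14844022 0.07171222]
```

View pics/w2.png

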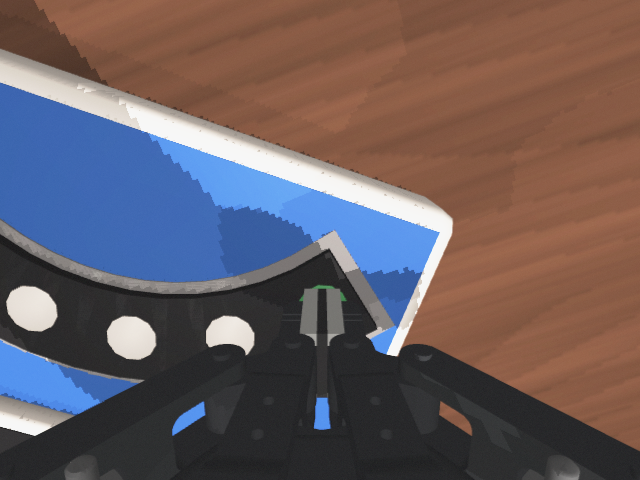

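The fingertips are centred on the green dot, with its rim showing at (322,290), and press at about 3 N. The whites follow at (230,335), (131,338) and (32,308). Next I'll work out the stroke.

```bash
python3 - <<'E'
from h import *
from rig import bot
np.set_printoptions(precision=4,suppress=True)
d=dict(np.load("w2.npz"))
px,P=blobs(d,[(-99,-99),(230,330),(131,338),(32,308),(-99,-99),(-99,-99)],27,.057)
print(px);print(P[1:4,:2])
F=np.array([[.5775,.1484],[.577,.1083],[.5634,.0709],[.5381,.0399],[.5041,.0188],[.4651,.0101]])
th,t,_=fit(np.c_[F,F[:,0]]);s=bot.sense();c,sn=np.cos(th),np.sin(th)
u=np.linspace(a[0],a[5],31);m=np.c_[-130+120*np.cos(u),-120*np.sin(u)]/1000
W=m@np.array([[c,-sn],[sn,c]]).T+t
R=Ro.from_rotvec(s["eef_rot"]).as_matrix();S=np.c_[W-s["position"][:2],0*u]@R/.25
for k in (0,12,24):
    b=S[k] if k else 0*S[0]
    print(k,(S[k+1:k+13]-b).round(3).tolist())
E
```

```text
[[     nan      nan]
 [229.8366 332.5016]
 [130.9483 337.4176]
 [ 31.3594 308.2473]
 [     nan      nan]
 [     nan      nan]]
[[0.5746 0.1101]
 [0.5632 0.0719]
 [0.5385 0.041 ]]
0 [[-0.014, -0.023, -0.0], [-0.025, -0.048, -0.0], [-0.034, -0.073, -0.0], [-0.042, -0.098, -0.0], [-0.049, -0.124, -0.0], [-0.054, -0.151, -0.0], [-0.057, -0.177, -0.0], [-0.06, -0.204, -0.0], [-0.06, -0.231, -0.0], [-0.059, -0.258, -0.0], [-0.057, -0.284, -0.0], [-0.053, -0.311, -0.0]]
12 [[0.005, -0.026, -0.0], [0.012, -0.052, -0.0], [0.02, -0.078, -0.0], [0.03, -0.103, -0.0], [0.041, -0.127, -0.0], [0.053, -0.151, -0.0], [0.067, -0.174, -0.0], [0.082, -0.196, -0.0], [0.098, -0.218, -0.0], [0.115, -0.238, -0.0], [0.133, -0.258, -0.0], [0.153, -0.276, -0.0]]
24 [[0.02, -0.017, -0.0], [0.042, -0.033, -0.0], [0.064, -0.048, -0.0], [0.087, -0.062, -0.0], [0.111, -0.074, -0.0], [0.135, -0.085, -0.0]]
```

>>> {"api": "send_rows", "payload": {"moves": "0 0 0 -0.014 -0.023 0 0;0 0 0 -0.025 -0.048 0 0;0 0 0 -0.034 -0.073 0 0;0 0 0 -0.042 -0.098 0 0;0 0 0 -0.049 -0.124 0 0;0 0 0 -0.053 -0.151 0 0;0 0 0 -0.057 -0.177 0 0;0 0 0 -0.06 -0.204 0 0;0 0 0 -0.06 -0.231 0 0;0 0 0 -0.059 -0.258 0 0;0 0 0 -0.057 -0.284 0 0;0 0 0 -0.053 -0.311 0 0"}}

```text
clock: 5.1
position: [0.5633, 0.0703, 0.0717]
eef_rot: [0.538, 3.094, 0.001]
ft_force: [0.7, 0.6, 3.7]
grip_width: -0.0001
grasp_force: 1.4
```

```bash
python3 - <<'E'
from h import *
from rig import bot
s=bot.sense();print(s["clock"],s["position"],s["ft_force"],s["joint_vel"].max())
d=bot.snapshot("wrist");s=bot.sense();print(s["position"],s["ft_force"]);print("to dot3",shift(s["position"],s["eef_rot"],[.5634,.0709,.0715]));cv2.imwrite("pics/w3.png",d["color"])
E
```

```text
5.1 [0.56333211 0.07028474 0.07173575] [0.70301371 0.56757967 3.68033973] 0.09881147405293993
[0.56251731 0.06875935 0.07162765] [-0.08685738  1.16822865  3.30540878]
to dot3 [-0.0004174   0.00925302  0.00050262]
```

View pics/w3.png

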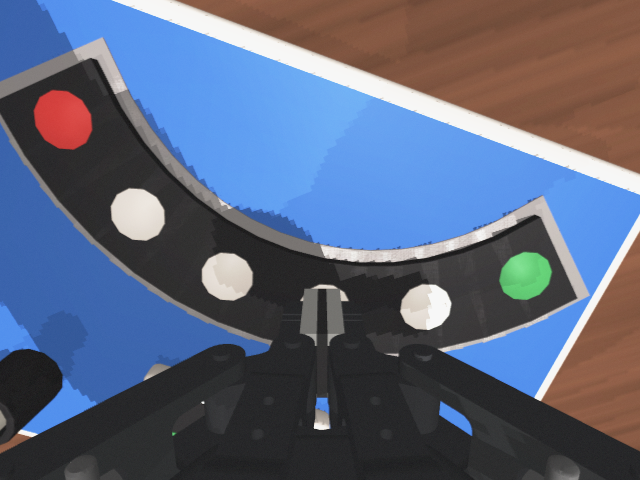

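The tips are on dot 3, whose rim shows at (325,290). Still ahead are the whites at (227,276) and (138,214) and red at (63,120). I'll refit from this view.

```bash
python3 - <<'E'
from h import *
from rig import bot
np.set_printoptions(precision=4,suppress=True)
d=bot.snapshot("wrist")
px,P=blobs(d,[(526,276),(425,307),(-99,-99),(227,276),(138,214),(63,120)],36,.057)
print(px);th,t,F=fit(P);print(F);print(((F-P[:,:2])*1000))
s=bot.sense();print(s["position"],s["ft_force"]);R=Ro.from_rotvec(s["eef_rot"]).as_matrix()
c,sn=np.cos(th),np.sin(th);u=np.linspace(a[2],a[5],19);m=np.c_[-130+120*np.cos(u),-120*np.sin(u)]/1000
W=m@np.array([[c,-sn],[sn,c]]).T+t
S=np.c_[W-s["position"][:2],0*u]@R/.25;print(S.round(3).tolist())
E
```

```text
[[531.8145 279.0574]
 [430.4266 307.1007]
 [     nan      nan]
 [231.5793 276.8784]
 [142.6662 214.864 ]
 [ 68.344  120.3834]]
[[0.5778 0.149 ]
 [0.5774 0.109 ]
 [0.5638 0.0714]
 [0.5387 0.0403]
 [0.5047 0.0192]
 [0.4657 0.0104]]
[[-0.3947  0.4772]
 [ 0.9775  0.2218]
 [    nan     nan]
 [ 0.3361 -0.2215]
 [-0.2178 -0.316 ]
 [-0.7011 -0.1616]]
[0.5626 0.069  0.0716] [ 0.7444 -0.1993  2.91  ]
[[-0.001, 0.011, -0.0], [0.004, -0.016, 0.0], [0.011, -0.042, 0.0], [0.019, -0.067, 0.0], [0.028, -0.092, 0.0], [0.039, -0.117, 0.0], [0.051, -0.141, 0.0], [0.065, -0.164, 0.0], [0.08, -0.186, 0.0], [0.096, -0.207, 0.0], [0.113, -0.228, 0.0], [0.131, -0.248, 0.0], [0.151, -0.266, 0.0], [0.171, -0.283, 0.0], [0.192, -0.3, 0.0], [0.214, -0.315, 0.0], [0.237, -0.328, 0.0], [0.261, -0.341, 0.0], [0.286, -0.352, 0.001]]
```

>>> {"api": "send_rows", "payload": {"moves": "0 0 0 0.004 -0.016 0 0;0 0 0 0.011 -0.042 0 0;0 0 0 0.019 -0.067 0 0;0 0 0 0.028 -0.092 0 0;0 0 0 0.039 -0.117 0 0;0 0 0 0.051 -0.141 0 0;0 0 0 0.065 -0.164 0 0;0 0 0 0.08 -0.186 0 0;0 0 0 0.096 -0.207 0 0;0 0 0 0.113 -0.228 0 0;0 0 0 0.131 -0.248 0 0;0 0 0 0.15 -0.265 0 0"}}

```text
clock: 6.4
position: [0.5053, 0.0206, 0.0717]
eef_rot: [0.539, 3.094, 0.0]
ft_force: [2.4, 1.1, 2.6]
grip_width: 0.0001
grasp_force: 1.4
```

```bash
python3 - <<'E'
from h import *
from rig import bot
bot.snapshot("wrist");d=bot.snapshot("wrist");s=bot.sense();print(s["clock"],s["position"],s["ft_force"],shift(s["position"],s["eef_rot"],[.5045,.0192,.0715]),shift(s["position"],s["eef_rot"],[.4655,.0104,.0715]))
E
```

```text
6.5 [0.50416952 0.0201405  0.07142394] [-0.11235799 -0.47244948  3.26656989] [-0.00251648 -0.00309308 -0.00030499] [ 1.32369527e-01 -8.90041888e-02 -1.16883875e-05]
```

>>> {"api": "send_rows", "payload": {"moves": "0 0 0 0.018 -0.018 0 0;0 0 0 0.038 -0.035 0 0;0 0 0 0.06 -0.05 0 0;0 0 0 0.083 -0.064 0 0;0 0 0 0.107 -0.077 0 0;0 0 0 0.125 -0.086 0 0;0 0 0 0.132 -0.089 0 0;0 0 0 0.132 -0.089 0 0;0 0 0 0.132 -0.089 0 0"}}

```text
clock: 7.4
position: [0.4664, 0.0111, 0.0714]
eef_rot: [-0.538, -3.094, 0.001]
ft_force: [-0.1, -0.4, 2.6]
grip_width: 0.0001
grasp_force: 1.4
```

```bash
python3 - <<'E'
from h import *
from rig import bot
d=bot.snapshot("wrist");s=bot.sense();print(s["clock"],s["position"],s["ft_force"]);cv2.imwrite("pics/w4.png",d["color"])
E
```

```text
7.45 [0.46642386 0.01106761 0.07133063] [-0.71275094 -0.37691508  2.80345139]
```

View pics/w4.png

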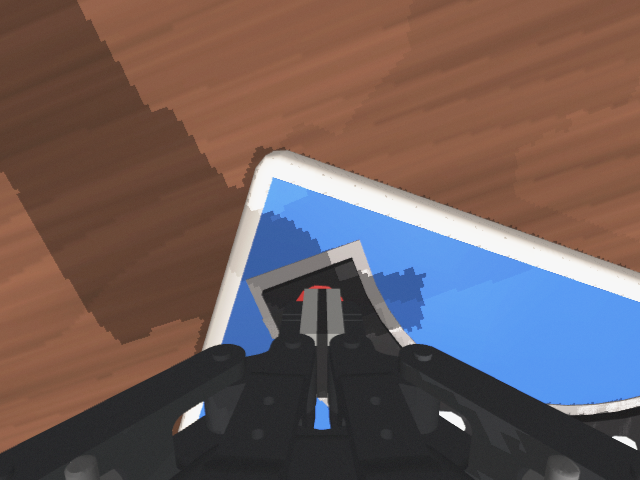

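The fingertips are resting on the red dot, with its rim at (318,290), and still press lightly at about 2.8 N. I'm handing in.

```bash
python3 -c "
from rig import bot
print(bot.hand_in())"
```

```text
the job is handed in; nothing more can be done
None
```

I ran the closed fingertips from the green dot along the bar over all four white dots and stopped on red, handing in at about 7.5 s with red still held at roughly 3 N; the readings showed no sign of the reader moving, and no verdict came back.

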